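# Prop the bin lid and fetch the sanding block

## Robot

A 7-joint arm with a two-finger parallel gripper is mounted at the origin on the work surface. World frame = base frame: x ahead of the robot, y to its left, z up, the work surface at z = 0. Lengths are in m, angles in rad, forces in N, time in s.
With the tool pointing down it reaches from about 0.4 to 0.875 m from the base axis. Payload 19.3 kg.
Tool frame: the origin (TCP) lies at the very end of the fingers, on their centre line; the grasp point (between the pads) lies 19 mm behind it; z points along the fingers, y is the line along which they close (so a half turn about z gives the same grasp; the last joint's range is limited). The gripper opens to 85 mm and grips with 20 to 120 N. Pads are 22 mm wide; open, the fingers measure 114 mm over their backs; the gripper's body (76 mm by 85 mm) begins 54 mm behind the grasp point. The pads swing forward as they close: fully open they stand 13 mm farther back than shut.
Start: joints at [-1.293, 0.521, -0.036, 1.599, 0.021, 1.021, -0.113], TCP at [0.213, 0.588, 0.231] pointing down, gripper open.
Joint ranges: [-2.91, 2.91], [-0.3, 2.13], [-1.5, 1.42], [0.17, 2.43], [-1.26, 4.41], [0.16, 1.93], [-2.52, 2.52]. Speed limits (rad/s): [1.89, 1.89, 2.39, 2.39, 3.01, 3.01, 3.01].

## Interface

Orientations are given as [roll, pitch, yaw] about the fixed x, y, z axes, in that order (R = Rz(yaw) Ry(pitch) Rx(roll)).
In Python, from workcell import bot gives the robot as it stands.
- The arm moves only by the tool servo_tool, never from a script. Its argument "plan" is a list of rows, each a list of 7 numbers: the finger opening in cm, from 0 to 8.54, then the shift along the tool's x, y, z in cm, then the turn, a rotation vector about the tool's x, y, z in degrees. In form: [[fingers, x, y, z, wx, wy, wz], ...]. A call has 1 to 10 rows; each row is the pose to reach, as a shift and turn from the pose commanded when the call began, along the tool's axes at that moment; what a row does not reach only later rows make up. A row lasts 1/10 s, in which the tool goes at most 50 mm and 8.59 degrees, less where a joint would pass 70% of its speed; a pose out of reach is approached as far as the arm can. A call with a gripper value outside its range is refused whole. The fingers move at their own pace and stop on an object; "force" is the grip in N (left out, the last holds). Time passes only in rows, so rows that repeat a pose let the fingers close. It gives the time, the measured TCP pose, the force, the opening and the grip force at its end, in the units of the state.
- bot.observe(): the state, without advancing time (a new reading comes with each control period).
- bot.grab_frame(name): name is "side" or "top"; returns a dict with "frame" (480x640x3 uint8, blue, green, red), "mtx" (3x3 intrinsics, pixels), "R" (3x3) and "t" (3): a world point X has camera coordinates R X + t. Camera axes: x right, y down, z forward; pixel columns grow to the right and rows downward; lengths in m; the calibration is good to about 2 mm. A picture is of the moment at which its call begins. There is no depth.
- bot.job_done(): hands the job in; it is judged then, once.
The state is a dict: "clock": time; "qpos": joint angles; "qd": joint speeds; "joint_efforts": joint torques, N m; "position": TCP position; "tool_rot": TCP orientation; "force": force on the tool from outside, world axes, zero at the start; "moment": the same for the moment, N m; "grip_width": finger opening in m; "finger_force": force on a finger pad.
Only numpy, scipy, OpenCV 4.12 (cv2) and the standard library are available. Lean on these libraries where they do the work, as an engineer would, in place of code of your own. Each camera call takes 0.05 s, during which the arm holds its last target. There are 200 camera calls.

## Task

Lift the white lid of the blue bin by its pull until the foot of the prop stay drops into the notch of its rail, lower the lid gently until the stay carries it, and let go. Then reach in, take out the cork-soled sanding block and set it down, cork side down, wholly on a clear part of the grey bench mat, with the lid still propped. Don't let the lid fall, don't drop the block, and leave the two mugs on the mat where they stand.

Things in the scene. Friction and masses are not known exactly. Their poses are not given: they have to be found in the camera images.
- bin: Blue wooden bin fixed to the bench, 210 deep (x) x 280 wide (y) x 95 mm high, walls and floor 9 mm; origin at the centre of its underside. x points from the front (with the pull) to the hinge side, z up. On its left (+y) wall a dark steel rail guides the stay's foot: an upper track from the front back to x = +8 mm, then a step 8 mm down into a notch whose floor slopes back up towards the hinge.
- lid (a joint): Lid angle, rad: 0 shut, grows as it opens, hard stop 1.43. As it rises the stay's foot slides along the rail and drops into the notch by itself past 1.34; lowered from there the foot comes against the step and the stay carries the lid at 1.22. Let go without the foot in its notch, the lid falls shut. No spring, little friction; 0.4 kg white board, 210 x 280 x 12 mm.
- lid_hinge (a point): Middle of the hinge line, at the top of the bin's far wall (bin frame x = +105, y = 0, z = 95.5 mm). The hinge axis is the bin's y axis. Its axes turn with the lid: at lid = 0 they are the bin's.
- lid_pull (a point): Centre of the lid's pull: a round steel bar 12 mm thick, 120 long, parallel to the hinge, 40 mm ahead of the lid's front edge (250 mm from the hinge line, 6 mm above it when shut); its ends bend back to the lid, 34 mm are free between bar and lid. The bar can turn between the fingers as the lid swings. On the stay it stands 80 mm in front of the hinge line, 237 mm above the rim.
- stay_foot (a point): Centre of the red foot pin (8 mm thick) at the free end of the stay, a flat steel bar 134 mm long that hangs from a pivot on the left edge of the lid and swings freely, just outside the rail; it works by its own weight.
- stay_seat (a point): Where the foot stands when the stay carries the lid: behind the step, in the notch of the rail. Fixed to the bin, x = +12, y = +156, z = 52.5 mm in its frame. Foot and seat then coincide within about 2 mm.
- block_center (a point): Centre, half-way up, of the sanding block in the bin, on its cork sole: sole and body 110 (x) x 60 (y) x 28 mm, on it along x a dark grip rib 90 long, 26 wide, 28 to 66 mm above the underside; 0.25 kg. x along the rib, at the start within 0.2 rad of the bin's x; z up. The propped lid leans over the back of the bin: a hand tilted back to the robot has more room.
- mat: Dark grey flat bench mat fixed to the bench, 280 (x) x 260 (y) x 4 mm; origin at the centre of its underside, z up. Two mugs stand on its far (+x) half; the near half is clear.
- mug_a_center (a point): Centre, half-way up, of a blue mug on the mat: 76 mm across, 85 high, with a handle.
- mug_b_center (a point): Centre, half-way up, of a terracotta mug on the mat: 76 mm across, 85 high, with a handle.

How it is judged:
On the way:
1. the lid stands on its stay: its foot sits in the notch, the lid is at rest and the robot has let go of it (distance between stay_foot and stay_seat below 0.005 m and value of joint lid between 1.17 and 1.28 rad and velocity of joint lid between -0.05 and 0.05 rad/s and contact force between each of the arm, the fingers and lid below 0.1 N), for 0.3 s.
At the end, for the whole second after the job is handed in: The lid rests propped at 1.17 to 1.28 rad, the stay's foot within 5 mm of its seat; the block lies released and at rest on the mat, cork down (tilt under 0.1 rad, centre 31-43 mm above the mat's underside), its centre within 112 mm (x) and 102 mm (y) of the mat's centre (distance between stay_foot and stay_seat below 0.005 m and value of joint lid between 1.17 and 1.28 rad and velocity of joint lid between -0.05 and 0.05 rad/s and x of block_center in the frame of mat between -0.112 and 0.112 m and y of block_center in the frame of mat between -0.102 and 0.102 m and z of block_center in the frame of mat between 0.031 and 0.043 m and angle between block_center's own z axis and vertical below 0.1 rad and linear speed of block below 0.02 m/s and contact force between the fingers and block below 0.1 N); the robot touches nothing.
It fails at once if the lid is let fall (it swings down faster than 1.5 rad/s) (velocity of joint lid below -1.5 rad/s).
It fails at once if the block is dropped (faster than 0.5 m/s while out of the hand) (linear speed of block above 0.5 m/s and contact force between the fingers and block below 0.02 N).
It fails at once if a mug on the mat is shifted by more than 30 mm or tipped (distance of any of mug_a_center, mug_b_center from where it was at the start of the episode above 0.03 m or angle between any of mug_a_center, mug_b_center's own z axis and vertical above 0.4 rad).
It also fails if it takes over 67 s, if anything falls off the work surface, if the arm or the gripper's body presses on something with over 40 N, if the wrist force passes 120 N, or if a joint passes its speed limit or range.

## Working session

There is one attempt and no reset: what is moved stays moved. The work goes in short steps, Python scripts to look and compute and a tool call to move; the robot and the scene stay as the last step left them, time stands still between calls to the robot, and variables do not carry over. Pictures are saved under pics/ and viewed, at most 10 in all, crops included, and the job is handed in when it is done.

Besides the shell and the picture viewer there is one more tool, called after ">>>" as name(argument=value, ...), one argument or row to a line, values as JSON. servo_tool: Moves the arm, as the interface text tells. Its arguments: {"type":"object","properties":{"plan":{"type":"array","items":{"type":"array","items":{"type":"number"}}},"force":{"type":"number"}},"required":["plan"]}

```bash
mkdir -p pics
python3 - <<'E'
from workcell import bot
import cv2,numpy as np
s=bot.observe()
for k in s: print(k,np.round(s[k],4))
for n in("side","top"):
    f=bot.grab_frame(n); cv2.imwrite(f"pics/{n}0.png",f["frame"]); np.savez(f"{n}.npz",**f)
    print(n,f["mtx"].tolist(),np.round(f["R"],4).tolist(),np.round(f["t"],4), -f["R"].T@f["t"])
E
```

```text
clock 0.0
qpos [-1.2932  0.522  -0.0363  1.6     0.0212  1.0211 -0.1128]
qd [ 0.0022 -0.0003 -0.0009  0.0014 -0.0012 -0.0018 -0.0007]
joint_efforts [-7.00000e-04 -9.27095e+01  1.97940e+00 -3.69913e+01  1.78000e-02
  8.30000e-03 -0.00000e+00]
position [0.2129 0.5872 0.2307]
tool_rot [-3.1404e+00  1.0000e-04  2.7937e+00]
force [ 0.5708  1.2366 -0.8739]
moment [-0.0347 -0.0084  0.0204]
finger_force 0.0
grip_width 0.0853
side [[606.3107377033573, 0.0, 317.06271478488407], [0.0, 606.3107377033573, 247.03882694332063], [0.0, 0.0, 1.0]] [[0.873, -0.4874, -0.0177], [-0.3365, -0.5757, -0.7452], [0.3531, 0.6565, -0.6666]] [-0.4666  0.2942  1.2736] [ 0.05665546 -0.8942001   1.05997301]
top [[529.993941618456, 0.0, 324.2371455816954], [0.0, 529.993941618456, 241.092576863898], [0.0, 0.0, 1.0]] [[0.0196, -0.9998, 0.0038], [-0.9792, -0.02, -0.2018], [0.2019, 0.0002, -0.9794]] [0.0515 0.5724 0.9205] [0.37363622 0.06276999 1.0168959 ]
```

View pics/side0.png

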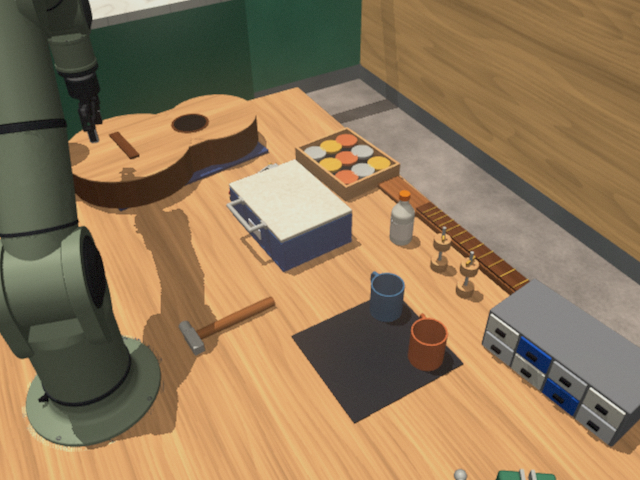

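View pics/top0.png

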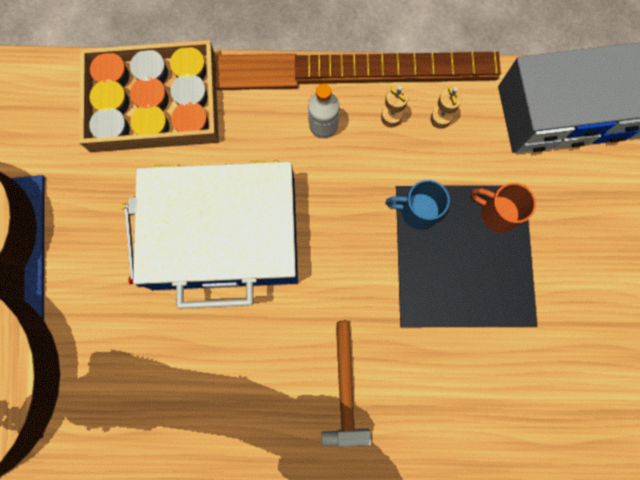

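```bash
cat > h.py <<'E'
import numpy as np,cv2
from scipy.spatial.transform import Rotation as Ro
def ray(n,uv,z):
    f=np.load(n+".npz");R,t,K=f["R"],f["t"],f["mtx"]
    c=-R.T@t;d=R.T@np.linalg.solve(K,[uv[0],uv[1],1.]);return c+d*(z-c[2])/d[2]
def proj(n,X):
    f=np.load(n+".npz");p=f["mtx"]@(f["R"]@np.asarray(X,float)+f["t"]);return p[:2]/p[2]
def crop(n,x,y,w,h,k,out):
    f=np.load(n+".npz");cv2.imwrite(out,cv2.resize(f["frame"][y:y+h,x:x+w],None,fx=k,fy=k,interpolation=cv2.INTER_CUBIC))
E
python3 - <<'E'
from h import *
crop("top",115,150,200,165,4,"pics/c1.png")
for uv in [(136,168),(292,163),(297,277),(133,281)]: print("lid",ray("top",uv,.1075).round(4))
for uv in [(180,305),(252,305)]: print("pull",ray("top",uv,.1015).round(4))
for uv in [(397,186),(528,185),(537,325),(401,326)]: print("mat",ray("top",uv,.004).round(4))
for uv in [(428,196),(515,200)]: print("mug rim",ray("top",uv,.089).round(4))
E
```

```text
lid [0.6885 0.4045 0.1075]
lid [0.7039 0.124  0.1075]
lid [0.4968 0.1088 0.1075]
lid [0.4842 0.391  0.1075]
pull [0.4451 0.3087 0.1015]
pull [0.4476 0.185  0.1015]
mat [ 0.6976 -0.0799  0.004 ]
mat [ 0.7051 -0.3418  0.004 ]
mat [ 0.4285 -0.3428  0.004 ]
mat [ 0.4216 -0.0853  0.004 ]
mug rim [ 0.6526 -0.1243  0.089 ]
mug rim [ 0.6483 -0.2825  0.089 ]
```

View pics/c1.png

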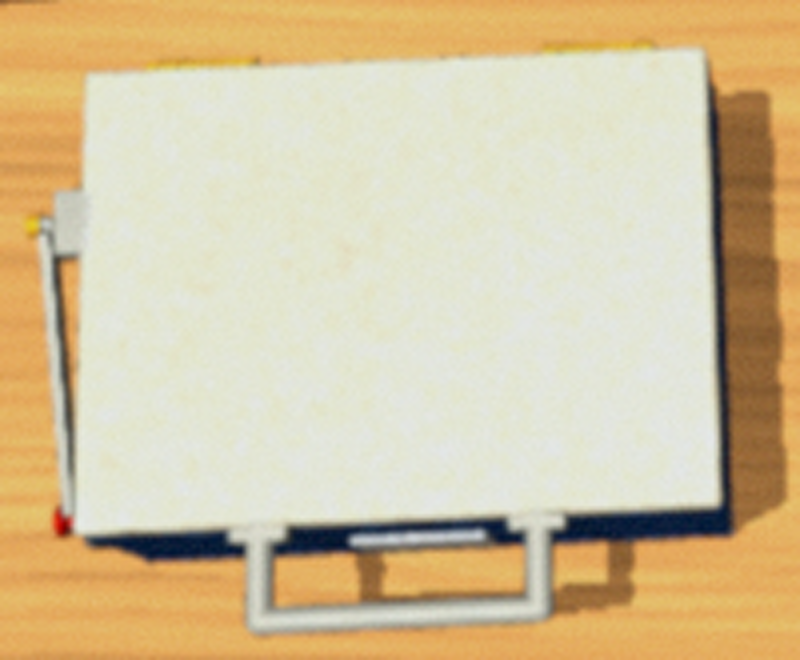

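Run:
```python
from h import *
from scipy.optimize import least_squares
px=np.array([(87,74),(707,50),(723,503),(77,532)])/4+[115,150]
W=[ray("top",p,.1075) for p in px]
L=np.array([(210,140),(210,-140),(0,-140),(0,140)])/1e3  # from front edge
def f(p): c,s=np.cos(p[2]),np.sin(p[2]);return ((L-[.105,0])@np.array([[c,s],[-s,c]])+p[:2]-np.array(W)[:,:2]).ravel()
r=least_squares(f,[.59,.26,0]);print("bin",r.x,np.abs(r.fun).max())
c,s=np.cos(r.x[2]),np.sin(r.x[2])
T=lambda x,y,z:[r.x[0]+c*x-s*y,r.x[1]+s*x+c*y,z]
print("pull fit",T(-.145,0,.1015),"pull meas",ray("top",(215,303.75),.1015))
for q in [(-.145,.06,.1015),(-.145,-.06,.1015),(.012,.156,.0525)]: print(proj("side",T(*q)),proj("top",T(*q)))
M=np.array([ray("top",p,.004) for p in [(397,186),(528,185),(537,325),(401,326)]]);print("mat",M.mean(0), (M[0]-M[3]+M[1]-M[2])/2)
crop("side",215,150,150,120,5,"pics/c2.png")
```

```text
bin [0.59301643 0.25676366 0.06512298] 0.002083302688399402
pull fit [np.float64(0.44832379378982246), np.float64(0.24732749926415248), 0.1015] pull meas [0.44844185 0.24868048 0.1015    ]
[227.87349176 205.22947969] [180.81575612 305.41540746]
[249.87769844 230.10524425] [250.68913048 302.2564954 ]
[264.31041927 182.51790948] [136.87702788 225.5694325 ]
mat [ 0.56319525 -0.21244272  0.004     ] [0.27630772 0.00316728 0.        ]
```

View pics/c2.png

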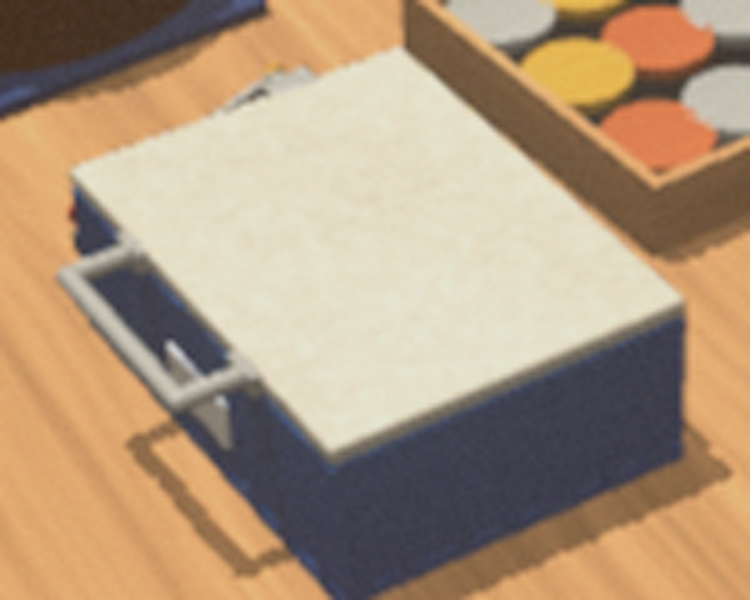

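```bash
cat >> h.py <<'E'
def rel(pos,R):
    from workcell import bot
    s=bot.observe();R0=Ro.from_euler("xyz",s["tool_rot"])
    v=R0.inv().apply(np.asarray(pos)-s["position"])*100
    w=(R0.inv()*R).as_rotvec(degrees=True)
    print("t",s["clock"],"shift",v.round(2),"rot",w.round(2));return v,w
BY=.065;BC=np.array([.593,.2572,0])
def rot(ax_y_yaw,tilt=0):
    # tool y horizontal at given yaw, z down, tilted so fingers point forward by tilt about tool y
    z=np.array([0,0,-1.]);y=np.array([np.cos(ax_y_yaw),np.sin(ax_y_yaw),0]);x=np.cross(y,z)
    return Ro.from_matrix(np.c_[x,y,z])*Ro.from_euler("y",tilt)
E
python3 -c "
from h import *
rel([.4484,.248,.18],rot(BY))"
```

```text
t 0.1 shift [-33.7  -23.87   5.11] rot [-5.000e-02  4.000e-02  6.635e+01]
```

>>> servo_tool(
  plan=[
    [3.4, -3.4, -2.4, 0.5, 0, 0, 6.6],
    [3.4, -6.7, -4.8, 1, 0, 0, 13.3],
    [3.4, -10.1, -7.2, 1.5, 0, 0, 19.9],
    [3.4, -13.5, -9.5, 2, 0, 0, 26.5],
    [3.4, -16.8, -11.9, 2.5, 0, 0, 33.2],
    [3.4, -20.2, -14.3, 3, 0, 0, 39.8],
    [3.4, -23.6, -16.7, 3.5, 0, 0, 46.4],
    [3.4, -27, -19.1, 4, 0, 0, 53],
    [3.4, -33.7, -23.9, 5.1, 0, 0, 60],
    [3.4, -33.7, -23.9, 5.1, 0, 0, 66.35],
  ],
  force=30,
)

```text
clock: 1.1
position: [0.4497, 0.2449, 0.18]
tool_rot: [3.142, 0.001, 1.629]
force: [-0.1, 1.1, 0.5]
grip_width: 0.0336
finger_force: 0.0
```

>>> servo_tool(
  plan=[
    [3.4, 0, 0, 0, 0, 0, 0],
    [3.4, 0, 0, 0, 0, 0, 0],
    [3.4, 0, 0, 0, 0, 0, 0],
  ],
)

```text
clock: 1.4
position: [0.4479, 0.2488, 0.1802]
tool_rot: [-3.141, -0.0, 1.638]
force: [0.2, -0.4, 0.5]
grip_width: 0.0343
finger_force: 0.0
```

```bash
python3 -c "
from h import *
rel([.4484,.248,.0825],rot(BY))"
```

```text
t 1.4 shift [-0.09  0.05  9.77] rot [-0.02 -0.01  0.11]
```

>>> servo_tool(
  plan=[
    [3.4, 0, 0, 2.5, 0, 0, 0],
    [3.4, 0, 0, 5, 0, 0, 0],
    [3.4, 0, 0, 7, 0, 0, 0],
    [3.4, 0, 0, 8.5, 0, 0, 0],
    [3.4, 0, 0, 9.75, 0, 0, 0],
    [3.4, 0, 0, 9.75, 0, 0, 0],
    [3.4, 0, 0, 9.75, 0, 0, 0],
  ],
)

```text
clock: 2.1
position: [0.4483, 0.2484, 0.0831]
tool_rot: [-3.142, -0.0, 1.636]
force: [-0.7, -0.4, 0.4]
grip_width: 0.0337
finger_force: 0.0
```

>>> servo_tool(
  plan=[
    [0.6, 0, 0, 0, 0, 0, 0],
    [0.6, 0, 0, 0, 0, 0, 0],
    [0.6, 0, 0, 0, 0, 0, 0],
    [0.6, 0, 0, 0, 0, 0, 0],
    [0.6, 0, 0, 0, 0, 0, 0],
  ],
)

```text
clock: 2.6
position: [0.4496, 0.2485, 0.0837]
tool_rot: [3.139, -0.001, 1.636]
force: [5.7, 0.4, 1.0]
grip_width: 0.0108
finger_force: 29.7
```

```bash
python3 -c "
from h import *
from workcell import bot
s=bot.observe();print(s['position'],s['qpos'].round(2) if hasattr(s['qpos'],'round') else s['qpos'])
th=np.linspace(0,1.385,21)[1:]
a=np.arctan2(6,250);r=np.hypot(250,6)
print(np.c_[th,25-r*np.cos(th+a)/10,-(r*np.sin(th+a)/10-.6)].round(2).tolist())
f=bot.grab_frame('side');np.savez('side.npz',**f);crop('side',180,100,190,150,4,'pics/g1.png')"
```

```text
[0.44963897 0.248498   0.08367964] [-0.79  0.58  0.23  2.02 -0.24  0.56 -0.33]
[[0.07, 0.1, -1.73], [0.14, 0.32, -3.45], [0.21, 0.66, -5.14], [0.28, 1.12, -6.81], [0.35, 1.69, -8.45], [0.42, 2.37, -10.04], [0.48, 3.16, -11.58], [0.55, 4.05, -13.06], [0.62, 5.05, -14.48], [0.69, 6.14, -15.82], [0.76, 7.32, -17.09], [0.83, 8.59, -18.27], [0.9, 9.93, -19.36], [0.97, 11.35, -20.35], [1.04, 12.83, -21.25], [1.11, 14.38, -22.04], [1.18, 15.97, -22.72], [1.25, 17.6, -23.29], [1.32, 19.27, -23.74], [1.38, 20.97, -24.08]]
```

View pics/g1.png

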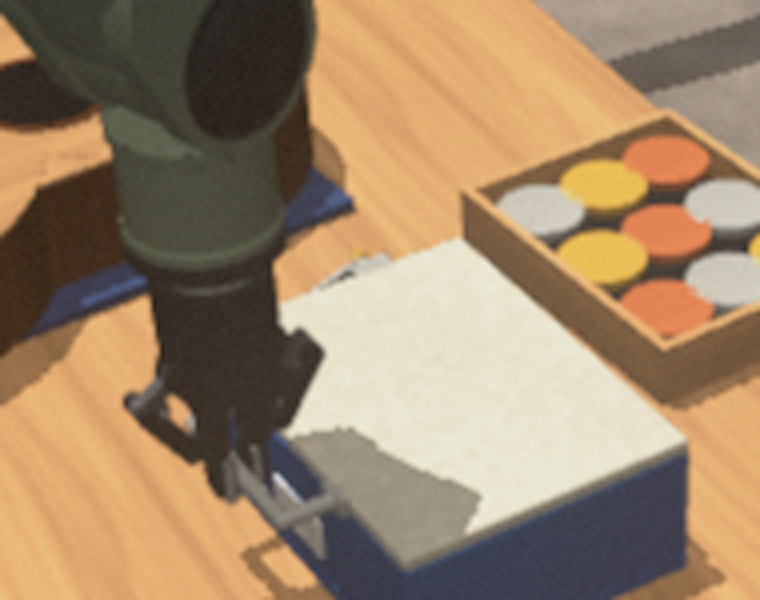

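>>> servo_tool(
  plan=[
    [0.6, 0, 0.2, -0.9, 0, 0, 0],
    [0.6, 0, 0.25, -2.5, 0, 0, 0],
    [0.6, 0, 0.5, -4.2, 0, 0, 0],
    [0.6, 0, 0.9, -5.8, 0, 0, 0],
    [0.6, 0, 1.5, -7.5, 0, 0, 0],
    [0.6, 0, 2.1, -9.2, 0, 0, 0],
    [0.6, 0, 2.85, -10.8, 0, 0, 0],
    [0.6, 0, 3.7, -12.3, 0, 0, 0],
    [0.6, 0, 4.6, -13.75, 0, 0, 0],
    [0.6, 0, 5.15, -14.48, 0, 0, 0],
  ],
)

```text
clock: 3.65
position: [0.4992, 0.2515, 0.2293]
tool_rot: [-3.14, -0.001, 1.636]
force: [-9.7, 1.2, 2.8]
grip_width: 0.0108
finger_force: 30.0
```

```bash
python3 -c "
from workcell import bot
s=bot.observe();print(s['position'],s['qpos'],s['force'])"
```

```text
[0.49920657 0.25151812 0.22927193] [-0.80562534  0.43648598  0.31987975  1.79149656 -0.16679052  0.94074014
 -0.34989366] [-9.74648753  1.17740037  2.79999918]
```

>>> servo_tool(
  plan=[
    [0.6, 0, 1.1, -1.35, 0, 0, 0],
    [0.6, 0, 2.25, -2.6, 0, 0, 0],
    [0.6, 0, 3.55, -3.8, 0, 0, 0],
    [0.6, 0, 4.9, -4.9, 0, 0, 0],
    [0.6, 0, 6.3, -5.9, 0, 0, 0],
    [0.6, 0, 7.8, -6.8, 0, 0, 0],
    [0.6, 0, 9.3, -7.55, 0, 0, 0],
    [0.6, 0, 10.9, -8.25, 0, 0, 0],
    [0.6, 0, 12.55, -8.8, 0, 0, 0],
    [0.6, 0, 14.2, -9.25, 0, 0, 0],
  ],
)

```text
clock: 4.65
position: [0.6418, 0.2606, 0.3214]
tool_rot: [3.141, -0.0, 1.636]
force: [0.0, 1.5, -3.7]
grip_width: 0.011
finger_force: 30.8
```

>>> servo_tool(
  plan=[
    [0.6, 0, 0.9, -0.2, 0, 0, 0],
    [0.6, 0, 1.7, -0.35, 0, 0, 0],
    [0.6, 0, 1.7, -0.35, 0, 0, 0],
    [0.6, 0, 1.7, -0.35, 0, 0, 0],
    [0.6, 0, 1.7, -0.35, 0, 0, 0],
  ],
)

```text
clock: 5.15
position: [0.6583, 0.2617, 0.3242]
tool_rot: [3.141, -0.0, 1.636]
force: [-2.1, 0.3, 5.4]
grip_width: 0.0105
finger_force: 31.8
```

```bash
python3 -c "
from h import *
from workcell import bot
s=bot.observe();print(s['position'],s['qpos'],s['force'])
R=Ro.from_euler('z',-BY);p=R.apply(np.array(s['position'])-BC)-[.105,0,.0955-.019];print(p,np.arctan2(p[2],-p[0])-.024)
f=bot.grab_frame('side');g=bot.grab_frame('top');np.savez('side.npz',**f);np.savez('top.npz',**g)
a=cv2.resize(f['frame'][40:260,180:380],None,fx=2,fy=2);b=cv2.resize(g['frame'][100:320,90:290],None,fx=2,fy=2);cv2.imwrite('pics/o1.png',np.hstack([a,b]))"
```

```text
[0.65831751 0.26171367 0.32421927] [-0.64993527  0.6204636   0.34107724  1.23912045 -0.20260528  1.31446603
 -0.25181726] [-2.05032245  0.27357218  5.4238272 ]
[-0.03952724  0.00026149  0.24771927] 1.388565554655297
```

View pics/o1.png

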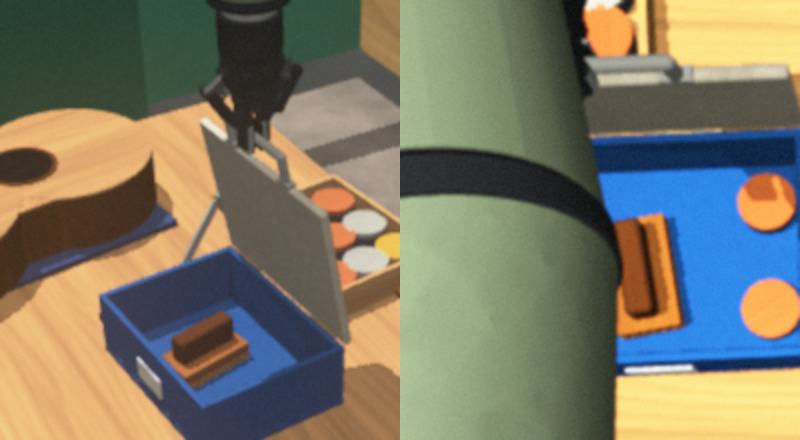

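>>> servo_tool(
  plan=[
    [0.6, 0, -0.5, 0.1, 0, 0, 0],
    [0.6, 0, -1.0, 0.2, 0, 0, 0],
    [0.6, 0, -1.5, 0.3, 0, 0, 0],
    [0.6, 0, -2.0, 0.43, 0, 0, 0],
    [0.6, 0, -2.5, 0.56, 0, 0, 0],
    [0.6, 0, -3.0, 0.7, 0, 0, 0],
    [0.6, 0, -3.4, 0.82, 0, 0, 0],
    [0.6, 0, -3.7, 0.9, 0, 0, 0],
    [0.6, 0, -3.9, 0.96, 0, 0, 0],
    [0.6, 0, -3.9, 0.96, 0, 0, 0],
  ],
)

```text
clock: 6.25
position: [0.6193, 0.2592, 0.3139]
tool_rot: [-3.141, 0.0, 1.636]
force: [-1.9, 1.3, 1.9]
grip_width: 0.011
finger_force: 31.9
```

```bash
python3 -c "
from h import *
from workcell import bot
s=bot.observe();print(s['position'],s['force'])
R=Ro.from_euler('z',-BY);p=R.apply(np.array(s['position'])-BC)-[.105,0,.0955-.019];print(p,np.arctan2(p[2],-p[0])-.024)"
```

```text
[0.61926225 0.25917457 0.31391389] [-1.85054607  1.27681086  1.86871292]
[-0.07866495  0.00026456  0.23741389] 1.2268399771618914
```

>>> servo_tool(
  plan=[
    [0.6, 0, -0.15, 0.05, 0, 0, 0],
    [0.6, 0, -0.3, 0.1, 0, 0, 0],
    [0.6, 0, -0.3, 0.1, 0, 0, 0],
    [0.6, 0, -0.3, 0.1, 0, 0, 0],
  ],
)

```text
clock: 6.65
position: [0.6167, 0.259, 0.313]
tool_rot: [3.141, -0.0, 1.636]
force: [2.8, 3.1, 3.0]
grip_width: 0.0109
finger_force: 31.9
```

```bash
python3 -c "
from h import *
from workcell import bot
s=bot.observe();print(s['position'],s['force'])
R=Ro.from_euler('z',-BY);p=R.apply(np.array(s['position'])-BC)-[.105,0,.0955-.019];print(p,np.arctan2(p[2],-p[0])-.024)"
```

```text
[0.61667377 0.25902822 0.31303547] [2.80804869 3.0678592  2.97787179]
[-0.08125747  0.00028665  0.23653547] 1.215895330857694
```

>>> servo_tool(
  plan=[
    [2.2, 0, 0, 0, 0, 0, 0],
    [2.2, 0, 0, 0, 0, 0, 0],
    [2.2, 0, 0, 0, 0, 0, 0],
    [2.2, 0, 0, 0, 0, 0, 0],
    [2.2, 0, 0, 0, 0, 0, 0],
    [2.2, 0, 0, 0, 0, 0, 0],
  ],
)

```text
clock: 7.25
position: [0.6165, 0.2589, 0.313]
tool_rot: [-3.142, 0.0, 1.636]
force: [0.8, -0.8, 0.5]
grip_width: 0.0218
finger_force: 0.0
```

```bash
python3 -c "
from h import *
from workcell import bot
f=bot.grab_frame('side');np.savez('side.npz',**f)
R=Ro.from_euler('z',BY)
for q in [(.025,.06,.3325),(.025,-.06,.3325),(.105,-.14,.0955),(.0,-.14,.0955)]: print(proj('side',R.apply(q)+BC)-[180,40])
crop('side',180,40,200,150,4,'pics/o2.png')"
```

```text
[99.42386558 66.03059722]
[125.56979315  87.07714132]
[171.77007059 173.0257616 ]
[137.09316934 187.9289767 ]
```

View pics/o2.png

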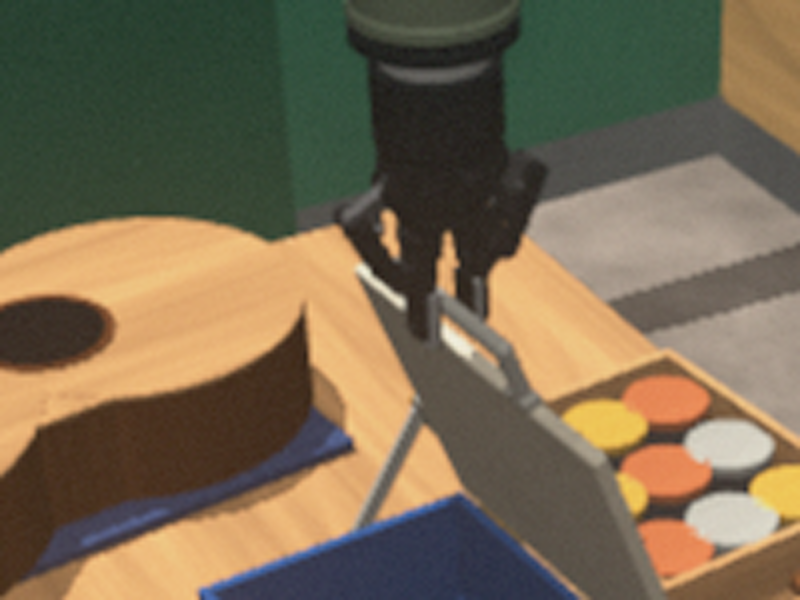

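>>> servo_tool(
  plan=[
    [2.3, 0, -0.08, 0, 0, 0, 0],
    [2.4, 0, -0.16, 0, 0, 0, 0],
    [2.5, 0, -0.24, 0, 0, 0, 0],
    [2.6, 0, -0.32, 0, 0, 0, 0],
    [2.7, 0, -0.4, 0, 0, 0, 0],
    [2.8, 0, -0.48, 0, 0, 0, 0],
    [2.9, 0, -0.56, 0, 0, 0, 0],
    [3.1, 0, -0.64, 0, 0, 0, 0],
    [3.2, 0, -0.7, 0, 0, 0, 0],
    [3.4, 0, -0.7, 0, 0, 0, 0],
  ],
)

```text
clock: 8.3
position: [0.6095, 0.2585, 0.313]
tool_rot: [-3.142, 0.0, 1.636]
force: [-1.5, 0.4, 0.3]
grip_width: 0.034
finger_force: 0.0
```

```bash
python3 -c "
from h import *
from workcell import bot
o=np.load('side.npz')['frame']
f=bot.grab_frame('side')['frame']
a=np.hstack([o[100:160,250:320],f[100:160,250:320]]);cv2.imwrite('pics/o3.png',cv2.resize(a,None,fx=5,fy=5,interpolation=cv2.INTER_CUBIC))"
```

```text
(no output)
```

View pics/o3.png

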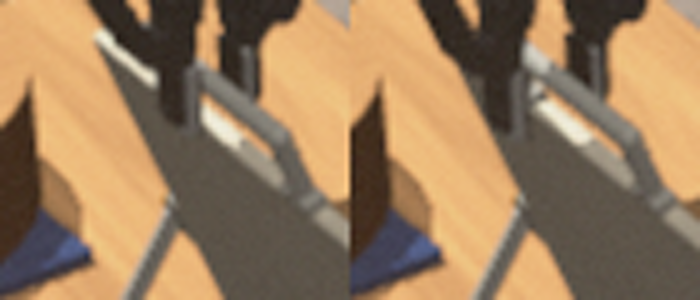

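The bar has the same position in both crops (283,140), so the stay carries the lid. Retreat up, then back.

>>> servo_tool(
  plan=[
    [3.4, 0, 0, -2, 0, 0, 0],
    [3.4, 0, 0, -5, 0, 0, 0],
    [3.4, 0, -3, -7, 0, 0, 0],
    [3.4, 0, -7, -7, 0, 0, 0],
    [5, 0, -11, -7, 0, 0, 0],
    [6, 0, -16, -7, 0, 0, 0],
    [6.5, 0, -21, -7, 0, 0, 0],
    [6.5, -3, -24, -6, 0, 0, 0],
    [6.5, -8, -24, -5, 0, 0, 0],
    [6.5, -13, -24, -5, 0, 0, 0],
  ],
)

```text
clock: 9.35
position: [0.3773, 0.113, 0.3625]
tool_rot: [-3.141, -0.0, 1.638]
force: [1.8, -0.4, 0.5]
grip_width: 0.0649
finger_force: 0.0
```

```bash
python3 -c "
from h import *
from workcell import bot
s=bot.observe();print(s['position'],s['qpos'])
for n in('side','top'):
  f=bot.grab_frame(n);np.savez(n+'.npz',**f)
a=cv2.resize(np.load('top.npz')['frame'][150:290,120:310],(798,588),interpolation=cv2.INTER_CUBIC);cv2.imwrite('pics/b1.png',a)
crop('side',225,160,130,110,5,'pics/b2.png')"
```

```text
[0.37729996 0.11298404 0.36247158] [-0.85722559 -0.01779129  0.41383081  1.97551773  0.00716283  1.18242829
 -0.37847177]
```

View pics/b1.png

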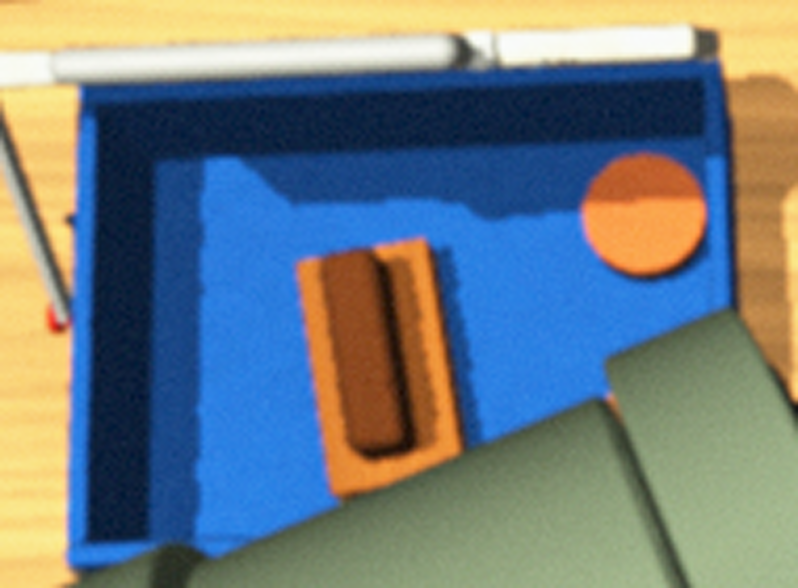

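```bash
python3 -c "
from h import *
P=lambda u,v,z: ray('top',(120+u/4.2,150+v/4.2),z)
B=np.array([P(298,262,.037),P(428,238,.037),P(465,450,.037),P(338,497,.037)]);print(B.round(4))
for i in range(4): print(np.linalg.norm(B[i]-B[(i+1)%4]).round(4))
T=np.array([P(322,258,.075),P(378,250,.075),P(410,443,.075),P(352,452,.075)]);print(T.round(4),T.mean(0))
for i in range(4): print(np.linalg.norm(T[i]-T[(i+1)%4]).round(4))
d=T[0]+T[1]-T[2]-T[3];print('yaw rib',np.arctan2(d[1],d[0]))
d=B[1]-B[2];print('yaw',np.arctan2(d[1],d[0]));d=B[0]-B[3];print(np.arctan2(d[1],d[0]))
d=B[0]-B[1];print(np.arctan2(-d[0],d[1]))
def c(yaw): 
  u=np.array([np.cos(yaw),np.sin(yaw)]);v=np.array([-u[1],u[0]]);
  print((B[0,:2]+B[1,:2])/2-.055*u)
c(.2)
print('foot',P(57,320,.0525),Ro.from_euler('z',BY).apply([.012,.156,.0525])+BC)
"
```

```text
[[0.6263 0.3182 0.037 ]
 [0.6388 0.2599 0.037 ]
 [0.5413 0.2377 0.037 ]
 [0.519  0.2929 0.037 ]]
0.0596
0.1
0.0596
0.1103
[[0.6185 0.298  0.075 ]
 [0.6226 0.2738 0.075 ]
 [0.5374 0.2547 0.075 ]
 [0.5329 0.2793 0.075 ]] [0.57786883 0.27642213 0.075     ]
0.0245
0.0874
0.025
0.0876
yaw rib 0.21795942787616163
yaw 0.22425081156842355
0.23184478648236317
0.21096184597665033
[0.57864528 0.27814488]
foot [0.5935239  0.41926438 0.0525    ] [0.5948418  0.41365002 0.0525    ]
```

View pics/b2.png

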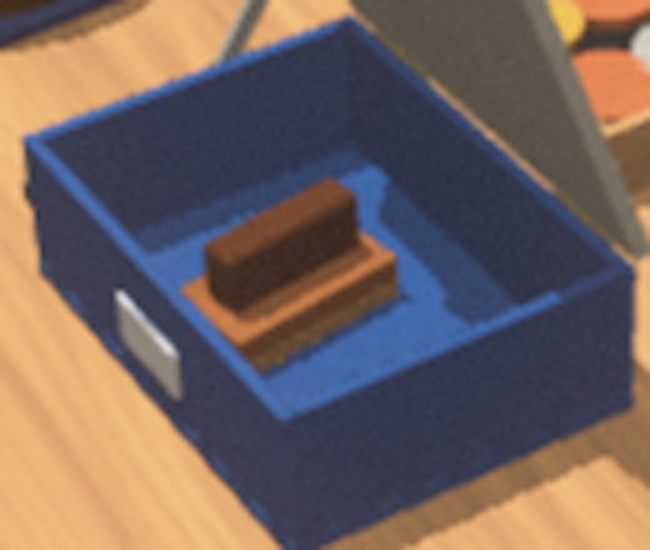

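Block: centre about (0.578, 0.277), yaw 0.22; both views agree. Plan a tilted (0.3 rad) approach along the tool axis.

```bash
cat >> h.py <<'E'
def blk(x,y,zg,yaw,back=0,tilt=-.3):
    R=rot(yaw+np.pi/2,tilt);z=R.apply([0,0,1]);return np.array([x,y,zg])+z*(.019-back),R
E
python3 -c "
from h import *
p,R=blk(.578,.277,.062,.22,.16);print(p);rel(p,R)"
```

```text
[0.53733596 0.26790673 0.19670244]
t 9.45 shift [14.91 16.78 16.7 ] rot [-14.8  -12.65 -98.42]
```

>>> servo_tool(
  plan=[
    [6, 1.2, 1.3, 0, -1.2, -1.05, -8.2],
    [6, 2.4, 2.6, 0, -2.4, -2.1, -16.4],
    [6, 3.6, 4, 0.5, -3.6, -3.15, -24.6],
    [6, 4.8, 5.5, 1, -4.9, -4.2, -32.8],
    [6, 6, 7, 2, -6.1, -5.2, -41],
    [6, 7.4, 8.4, 3.5, -7.4, -6.3, -49.2],
    [6, 8.6, 9.8, 5, -8.6, -7.3, -57.4],
    [6, 9.8, 11.2, 6.5, -9.8, -8.4, -65.6],
    [6, 11, 12.6, 8, -11.1, -9.45, -73.8],
    [6, 12.2, 14, 9.5, -12.3, -10.5, -82],
  ],
)

```text
clock: 10.45
position: [0.5107, 0.2458, 0.2675]
tool_rot: [3.104, 0.257, 3.077]
force: [-0.1, 1.0, -0.5]
grip_width: 0.0602
finger_force: 0.0
```

>>> servo_tool(
  plan=[
    [6, 0, 0, 0, 0, 0, 0],
    [6, 0, 0, 0, 0, 0, 0],
  ],
)

```text
clock: 10.65
position: [0.5101, 0.2444, 0.2682]
tool_rot: [3.104, 0.255, 3.066]
force: [0.2, -0.4, 0.2]
grip_width: 0.0599
finger_force: 0.0
```

```bash
python3 -c "
from h import *
from workcell import bot
print(bot.observe()['qpos'],bot.observe()['position'])
p,R=blk(.578,.277,.062,.22,.16);rel(p,R)"
```

```text
[-0.82000109  0.27828786  0.23405488  1.92830552  0.09832074  0.72120973
  0.83169592] [0.51006011 0.24437982 0.2681671 ]
t 10.65 shift [-0.66  2.26  7.65] rot [ -2.47  -2.26 -16.33]
```

>>> servo_tool(
  plan=[
    [6, -0.2, 0.8, 2.5, -0.8, -0.75, -5.5],
    [6, -0.4, 1.6, 5, -1.65, -1.5, -11],
    [6, -0.66, 2.26, 7.65, -2.47, -2.26, -16.33],
    [6, -0.66, 2.26, 7.65, -2.47, -2.26, -16.33],
    [6, -0.66, 2.26, 7.65, -2.47, -2.26, -16.33],
  ],
)

```text
clock: 11.15
position: [0.5375, 0.2679, 0.1977]
tool_rot: [3.141, 0.301, -2.923]
force: [-1.1, 0.0, 0.7]
grip_width: 0.0599
finger_force: 0.0
```

```bash
python3 -c "
from h import *
p,R=blk(.578,.277,.062,.22);rel(p,R)"
```

```text
t 11.15 shift [ 0.05  0.   16.09] rot [ 0.    0.04 -0.06]
```

>>> servo_tool(
  plan=[
    [5.5, 0, 0, 3, 0, 0, 0],
    [5.2, 0, 0, 6, 0, 0, 0],
    [5.2, 0, 0, 9, 0, 0, 0],
    [5.2, 0, 0, 11.5, 0, 0, 0],
    [5.2, 0, 0, 13.5, 0, 0, 0],
    [5.2, 0, 0, 15, 0, 0, 0],
    [5.2, 0, 0, 16, 0, 0, 0],
    [5.2, 0, 0, 16, 0, 0, 0],
    [5.2, 0, 0, 16, 0, 0, 0],
  ],
)

```text
clock: 12.05
position: [0.5839, 0.2792, 0.0447]
tool_rot: [-3.141, 0.302, -2.918]
force: [0.6, -0.9, 0.9]
grip_width: 0.0521
finger_force: 0.0
```

>>> servo_tool(
  plan=[
    [2, 0, 0, 0, 0, 0, 0],
    [2, 0, 0, 0, 0, 0, 0],
    [2, 0, 0, 0, 0, 0, 0],
    [2, 0, 0, 0, 0, 0, 0],
    [2, 0, 0, 0, 0, 0, 0],
    [2, 0, 0, 0, 0, 0, 0],
  ],
  force=60,
)

```text
clock: 12.65
position: [0.584, 0.2794, 0.0448]
tool_rot: [3.141, 0.302, -2.917]
force: [-2.4, -0.4, 9.1]
grip_width: 0.0253
finger_force: 59.9
```

```bash
python3 -c "
from h import *
from workcell import bot
print(bot.observe()['qpos'],bot.observe()['position'])
f=bot.grab_frame('side');np.savez('side.npz',**f);crop('side',205,90,150,150,4,'pics/k1.png')
R0=rot(.22+np.pi/2,-.3);print('up in tool',R0.inv().apply([0,0,10]),'back',R0.inv().apply([-10*np.cos(BY),-10*np.sin(BY),0]))"
```

```text
[-0.68446333  0.71134223  0.12902082  1.92964564  0.11138955  0.22388341
  1.0916405 ] [0.58399697 0.27937705 0.04479604]
up in tool [-2.95520207e+00 -6.93889390e-17 -9.55336489e+00] back [ 9.43883467  1.54380099 -2.91977372]
```

View pics/k1.png

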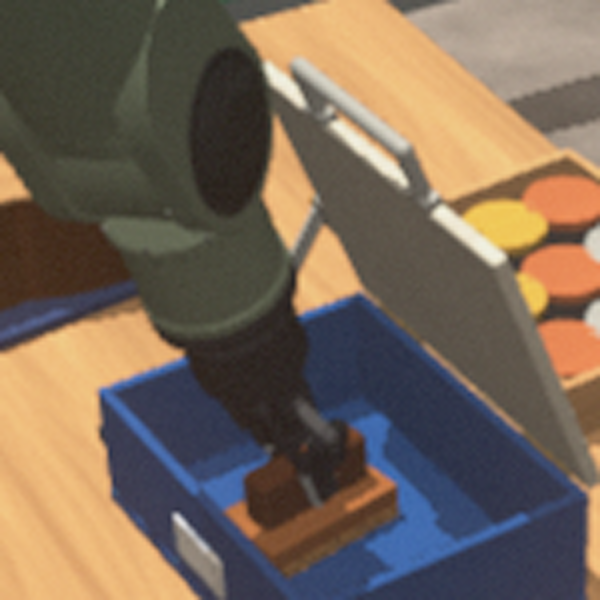

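>>> servo_tool(
  plan=[
    [2, -0.2, 0, -0.6, 0, 0, 0],
    [2, -0.6, 0, -1.9, 0, 0, 0],
    [2, -1.2, 0, -3.8, 0, 0, 0],
    [2, -1.9, 0, -6.2, 0, 0, 0],
    [2, -2.7, 0, -8.8, 0, 0, 0],
    [2, -3.5, 0, -11.4, 0, 0, 0],
    [2, -3.6, 0.1, -13, 0, 0, 0],
    [2, -1.5, 0.4, -14.4, 0, 0, 0],
    [2, 1, 0.8, -15, 0, 0, 0],
    [2, 3.7, 1.2, -15.5, 0, 0, 0],
  ],
)

```text
clock: 13.7
position: [0.5012, 0.2725, 0.1822]
tool_rot: [3.141, 0.302, -2.918]
force: [0.2, 0.4, -1.8]
grip_width: 0.0251
finger_force: 59.2
```

```bash
python3 -c "
from h import *
from workcell import bot
s=bot.observe();print(s['qpos'],s['position'],s['grip_width'],s['force'])
p,R=blk(.498,-.212,.062-.005+.08,-.2);print(p);rel(p,R)"
```

```text
[-0.80703775  0.38564782  0.16484764  2.05002665  0.1519978   0.44011865
  1.00306709] [0.50117174 0.27247667 0.18224271] 0.025131925214960348 [ 0.22267772  0.41930704 -1.80988618]
[ 0.50350296 -0.21311551  0.11884861]
t 13.7 shift [ 11.95 -47.4    2.88] rot [ 7.24  0.13 23.18]
```

>>> servo_tool(
  plan=[
    [2, 0.4, -1.9, -0.1, 0.3, 0, 0.9],
    [2, 1.1, -5.2, -0.3, 0.8, 0, 2.5],
    [2, 1.9, -9, -0.6, 1.4, 0, 4.4],
    [2, 2.7, -12.8, -0.9, 1.9, 0, 6.2],
    [2, 3.5, -16.6, -1.1, 2.5, 0, 8.1],
    [2, 4.3, -20.4, -1.4, 3.1, 0, 10],
    [2, 5.1, -24.2, -1.6, 3.7, 0, 11.8],
    [2, 6, -28, -1.9, 4.3, 0, 13.7],
    [2, 6.8, -31.8, -2.1, 4.9, 0.1, 15.5],
    [2, 7.5, -35.6, -2.4, 5.4, 0.1, 17.4],
  ],
)

```text
clock: 14.7
position: [0.504, -0.0938, 0.1826]
tool_rot: [-3.141, 0.3, 3.047]
force: [0.2, 0.3, -2.2]
grip_width: 0.0253
finger_force: 59.2
```

```bash
python3 -c "
from h import *
p,R=blk(.498,-.212,.062-.005+.08,-.2);print(p);rel(p,R)"
```

```text
[ 0.50350296 -0.21311551  0.11884861]
t 14.7 shift [  0.85 -11.88   6.42] rot [1.75 0.02 5.75]
```

>>> servo_tool(
  plan=[
    [2, 0.2, -3, 0.5, 0.4, 0, 1.4],
    [2, 0.4, -6, 1.5, 0.9, 0, 2.9],
    [2, 0.6, -8.8, 3, 1.3, 0, 4.3],
    [2, 0.85, -10.8, 4.8, 1.75, 0, 5.75],
    [2, 0.85, -11.9, 6.4, 1.75, 0, 5.75],
    [2, 0.85, -11.9, 6.4, 1.75, 0, 5.75],
    [2, 0.85, -11.9, 6.4, 1.75, 0, 5.75],
    [2, 0.85, -11.9, 6.4, 1.75, 0, 5.75],
  ],
)

```text
clock: 15.5
position: [0.5042, -0.2108, 0.1192]
tool_rot: [-3.141, 0.301, 2.944]
force: [-0.2, 0.5, -2.1]
grip_width: 0.0253
finger_force: 59.3
```

```bash
python3 -c "
from h import *
from workcell import bot
s=bot.observe();print(s['position'],s['tool_rot'],s['force'],s['qpos'])
f=bot.grab_frame('side');np.savez('side.npz',**f);crop('side',260,220,220,180,3.6,'pics/m1.png')
p,R=blk(.498,-.212,.062-.005,-.2);rel(p,R)
print(R.inv().apply([0,0,-1]))"
```

```text
[ 0.50419346 -0.210839    0.11916897] [-3.14137904  0.30056563  2.94409138] [-0.19172221  0.53383792 -2.06889475] [ 0.30262822  0.45936403  0.00558473  2.15153669 -0.14997218  0.23433644
  1.82123066]
t 15.55 shift [ 2.41 -0.24  7.66] rot [0.03 0.04 0.15]
[0.29552021 0.         0.95533649]
```

View pics/m1.png

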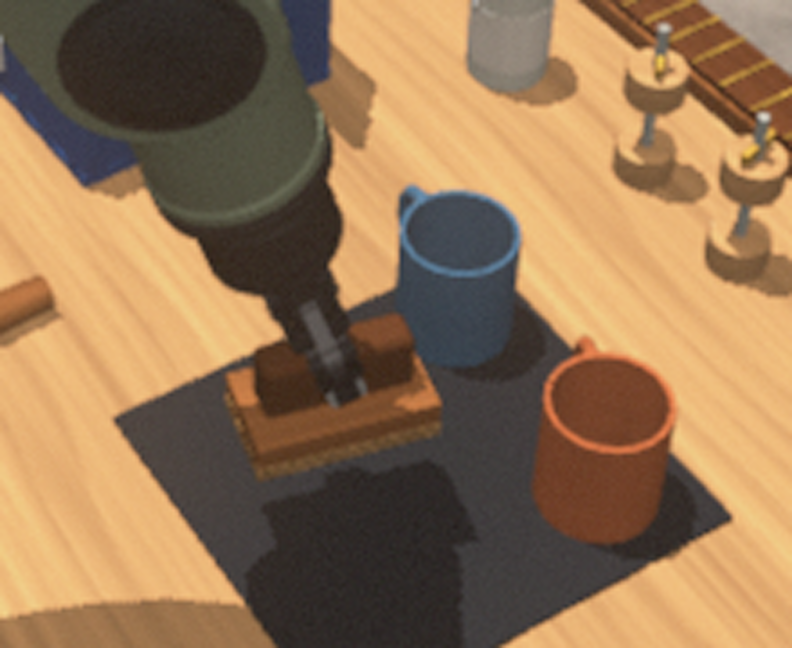

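```bash
python3 -c "
from h import *
p,R=blk(.522,-.235,.062-.005+.045,-.2);rel(p,R)"
```

```text
t 15.55 shift [-1.6  -2.03  4.19] rot [0.03 0.04 0.15]
```

>>> servo_tool(
  plan=[
    [2, -0.5, -0.6, 1, 0, 0, 0],
    [2, -1, -1.3, 2.2, 0, 0, 0],
    [2, -1.4, -1.8, 3.4, 0, 0, 0],
    [2, -1.6, -2, 4.2, 0, 0, 0],
    [2, -1.6, -2, 4.2, 0, 0, 0],
    [2, -1.6, -2, 4.2, 0, 0, 0],
  ],
)

```text
clock: 16.15
position: [0.5267, -0.2364, 0.0822]
tool_rot: [3.142, 0.298, 2.943]
force: [-0.4, 0.1, -1.5]
grip_width: 0.0254
finger_force: 59.5
```

```bash
python3 -c "
from h import *
from workcell import bot
s=bot.observe();print(s['position'],s['tool_rot'],s['force'],s['qpos'])
p,R=blk(.522,-.235,.062-.005,-.2);print(p);rel(p,R)"
```

```text
[ 0.52674542 -0.23635761  0.08217884] [3.14156698 0.29841201 2.94307571] [-0.37012635  0.06521906 -1.46679574] [ 0.36251276  0.56480634 -0.02515033  2.08942253 -0.15071875  0.19424601
  1.85916566]
[ 0.52750296 -0.23611551  0.03884861]
t 16.15 shift [1.21 0.04 4.16] rot [ 0.03 -0.09  0.08]
```

>>> servo_tool(
  plan=[
    [2, 0.3, 0, 1, 0, 0, 0],
    [2, 0.6, 0, 1.9, 0, 0, 0],
    [2, 0.8, 0, 2.6, 0, 0, 0],
    [2, 0.95, 0, 3.1, 0, 0, 0],
    [2, 1.05, 0, 3.5, 0, 0, 0],
    [2, 1.12, 0, 3.7, 0, 0, 0],
    [2, 1.12, 0, 3.7, 0, 0, 0],
    [2, 1.12, 0, 3.7, 0, 0, 0],
  ],
)

```text
clock: 16.95
position: [0.5288, -0.2372, 0.0464]
tool_rot: [-3.141, 0.295, 2.949]
force: [0.8, -0.4, -1.7]
grip_width: 0.0251
finger_force: 59.4
```

```bash
python3 -c "
from h import *
from workcell import bot
s=bot.observe();print(s['position'],s['tool_rot'],s['force'],s['qpos'])
p,R=blk(.522,-.235,.062-.005,-.2);print(p);rel(p,R)"
```

```text
[ 0.52876305 -0.23715227  0.04644656] [-3.14072966  0.29451163  2.94920682] [ 0.79391202 -0.41245771 -1.6706622 ] [ 0.24794585  0.64590096  0.12796045  2.09695814 -0.82716622  0.16126086
  2.52048857]
[ 0.52750296 -0.23611551  0.03884861]
t 16.95 shift [0.36 0.08 0.69] rot [ 0.08 -0.31  0.42]
```

>>> servo_tool(
  plan=[
    [2, -0.3, 0, -1, 0, 0, 0],
    [2, -0.7, 0, -2.4, 0, 0, 0],
    [2, -1.2, 0, -4, 0, 0, 0],
    [2, -1.2, 0, -4, 0, 0, 0],
    [2, -1.2, 0, -4, 0, 0, 0],
  ],
)

```text
clock: 17.45
position: [0.5288, -0.2371, 0.0882]
tool_rot: [-3.141, 0.295, 2.947]
force: [0.8, 0.8, -1.2]
grip_width: 0.0255
finger_force: 59.5
```

```bash
python3 -c "
from h import *
from workcell import bot
s=bot.observe();print(s['position'],s['tool_rot'],s['force'],s['qpos'])
p,R=blk(.527,-.262,.062-.005+.045,-.65);print(p);rel(p,R)"
```

```text
[ 0.52878359 -0.23706448  0.08817113] [-3.14141457  0.2950339   2.94662524] [ 0.82517705  0.83780522 -1.15679396] [ 0.142488    0.57850691  0.26831806  2.08978281 -0.78276178  0.27023012
  2.45915891]
[ 0.53146992 -0.26539805  0.08384861]
t 17.45 shift [-0.65 -2.73  0.65] rot [ 7.63 -0.28 24.93]
```

>>> servo_tool(
  plan=[
    [2, -0.1, -0.5, 0.1, 1.5, 0, 5],
    [2, -0.2, -1, 0.2, 3, -0.1, 10],
    [2, -0.4, -1.6, 0.4, 4.6, -0.2, 15],
    [2, -0.5, -2.2, 0.5, 6.1, -0.2, 20],
    [2, -0.65, -2.73, 0.65, 7.63, -0.28, 24.93],
    [2, -0.65, -2.73, 0.65, 7.63, -0.28, 24.93],
    [2, -0.65, -2.73, 0.65, 7.63, -0.28, 24.93],
    [2, -0.65, -2.73, 0.65, 7.63, -0.28, 24.93],
  ],
)

```text
clock: 18.25
position: [0.5309, -0.2655, 0.0834]
tool_rot: [3.141, 0.298, 2.49]
force: [0.3, -0.6, -2.5]
grip_width: 0.0253
finger_force: 59.5
```

```bash
python3 -c "
from h import *
from workcell import bot
s=bot.observe();print(s['position'],s['tool_rot'],s['force'],s['qpos'])
p,R=blk(.527,-.262,.062-.005,-.65);print(p);rel(p,R)"
```

```text
[ 0.53089977 -0.26553275  0.08341469] [3.14091912 0.29849226 2.49038178] [ 0.26974237 -0.62417591 -2.50470967] [-0.08426316  0.66196052  0.54456549  2.07099663 -0.88841109  0.29454167
  2.06731865]
[ 0.53146992 -0.26539805  0.03884861]
t 18.25 shift [1.28 0.04 4.27] rot [ 0.02 -0.09 -0.07]
```

Good margins now. Lower.

>>> servo_tool(
  plan=[
    [2, 0.3, 0, 1, 0, 0, 0],
    [2, 0.6, 0, 2, 0, 0, 0],
    [2, 0.9, 0, 3, 0, 0, 0],
    [2, 1.05, 0, 3.5, 0, 0, 0],
    [2, 1.14, 0, 3.8, 0, 0, 0],
    [2, 1.2, 0, 4, 0, 0, 0],
    [2, 1.23, 0, 4.1, 0, 0, 0],
    [2, 1.23, 0, 4.1, 0, 0, 0],
  ],
)

```text
clock: 19.05
position: [0.5317, -0.2657, 0.041]
tool_rot: [3.141, 0.299, 2.488]
force: [-0.1, 0.1, -2.1]
grip_width: 0.0255
finger_force: 59.5
```

```bash
python3 -c "
from h import *
from workcell import bot
s=bot.observe();print(s['position'],s['tool_rot'],s['force'],s['moment'],s['qpos'])
f=bot.grab_frame('side');np.savez('side.npz',**f)
p,R=blk(.527,-.262,.062-.005,-.65);print(p);rel(p,R)"
```

```text
[ 0.53165025 -0.26568857  0.04102661] [3.14068922 0.29930249 2.48828513] [-0.0640494   0.09438117 -2.1143987 ] [ 0.24086435  0.41382142 -0.00138246] [ 0.01165117  0.71548708  0.40803601  2.0769336  -0.995329    0.18984079
  2.17104228]
[ 0.53146992 -0.26539805  0.03884861]
t 19.1 shift [0.1  0.01 0.2 ] rot [-0.   -0.04 -0.18]
```

Not yet in contact (weight still carried). Millimetre steps until the force changes.

>>> servo_tool(
  plan=[
    [2, 0.03, 0, 0.1, 0, 0, 0],
    [2, 0.03, 0, 0.1, 0, 0, 0],
    [2, 0.03, 0, 0.1, 0, 0, 0],
  ],
)

```text
clock: 19.4
position: [0.5317, -0.2657, 0.04]
tool_rot: [3.141, 0.299, 2.488]
force: [0.0, -0.0, -0.6]
grip_width: 0.0254
finger_force: 59.6
```

>>> servo_tool(
  plan=[
    [2, 0.03, 0, 0.1, 0, 0, 0],
    [2, 0.03, 0, 0.1, 0, 0, 0],
    [2, 0.03, 0, 0.1, 0, 0, 0],
  ],
)

```text
clock: 19.7
position: [0.5317, -0.2657, 0.0397]
tool_rot: [3.14, 0.3, 2.488]
force: [-9.1, 8.2, 25.2]
grip_width: 0.0252
finger_force: 63.2
```

>>> servo_tool(
  plan=[
    [2, 0.03, 0, 0.1, 0, 0, 0],
    [2, 0.03, 0, 0.1, 0, 0, 0],
    [2, 0.03, 0, 0.1, 0, 0, 0],
  ],
)

```text
clock: 20.0
position: [0.5318, -0.2656, 0.0396]
tool_rot: [3.139, 0.301, 2.487]
force: [-19.8, 14.4, 50.4]
grip_width: 0.0252
finger_force: 67.4
```

>>> servo_tool(
  plan=[
    [2, -0.03, 0, -0.1, 0, 0, 0],
    [2, -0.05, 0, -0.17, 0, 0, 0],
    [2, -0.05, 0, -0.17, 0, 0, 0],
  ],
)

```text
clock: 20.3
position: [0.5316, -0.2657, 0.0397]
tool_rot: [3.141, 0.299, 2.488]
force: [-4.0, 2.5, 9.7]
grip_width: 0.025
finger_force: 61.4
```

>>> servo_tool(
  plan=[
    [3, 0, 0, 0, 0, 0, 0],
    [4, 0, 0, 0, 0, 0, 0],
    [5, 0, 0, 0, 0, 0, 0],
    [5, 0, 0, 0, 0, 0, 0],
    [5, 0, 0, 0, 0, 0, 0],
    [5, 0, 0, 0, 0, 0, 0],
  ],
)

```text
clock: 20.9
position: [0.5316, -0.2658, 0.0395]
tool_rot: [3.141, 0.299, 2.488]
force: [0.0, -0.1, -0.2]
grip_width: 0.0499
finger_force: 0.0
```

>>> servo_tool(
  plan=[
    [5, 0, 0, -1, 0, 0, 0],
    [5, 0, 0, -3, 0, 0, 0],
    [5, 0, 0, -5.5, 0, 0, 0],
    [5, 0, 0, -8, 0, 0, 0],
    [5, 0, 0, -12, 0, 0, 0],
    [5, 0, 0, -16, 0, 0, 0],
    [5, 0, 0, -20, 0, 0, 0],
    [5, 0, 0, -22, 0, 0, 0],
    [5, 0, 0, -22, 0, 0, 0],
    [5, 0, 0, -22, 0, 0, 0],
  ],
)

```text
clock: 21.9
position: [0.4803, -0.2258, 0.2497]
tool_rot: [3.14, 0.299, 2.489]
force: [0.1, -0.5, -0.2]
grip_width: 0.05
finger_force: 0.0
```

```bash
python3 -c "
from h import *
from workcell import bot
s=bot.observe();print(s['position'],s['tool_rot'],s['force'],s['qpos'],s['grip_width'])
o=np.load('top.npz')['frame']
for n in('side','top'):
  f=bot.grab_frame(n);np.savez(n+'.npz',**f)
for n in('side','top'):
  F=np.load(n+'.npz')['frame'];hsv=cv2.cvtColor(F,cv2.COLOR_BGR2HSV)
  print(n,[(proj(n,[.527+a*np.cos(-.65)-b*np.sin(-.65),-.262+a*np.sin(-.65)+b*np.cos(-.65),.032])).round(0).tolist() for a,b in((.055,.03),(.055,-.03),(-.055,-.03),(-.055,.03))])
  m=cv2.inRange(hsv,(3,60,60),(22,255,255));c=proj(n,[.527,-.262,.05]).astype(int)
  k,l,st,ce=cv2.connectedComponentsWithStats(m)
  x,y=c; box=F[max(y-45,0):y+45,x-45:x+45]
  w=l[y-25:y+25,x-25:x+25];print(c,[(int(i),st[i].tolist(),ce[i].round(1).tolist()) for i in np.unique(w) if i and st[i][4]>20])
"
```

```text
[ 0.48027864 -0.22584835  0.24972288] [3.13996785 0.29930744 2.48896162] [ 0.12292849 -0.54504089 -0.19704021] [-0.61008509  0.42327942  1.14966453  2.09887601 -0.57429827  0.62811541
  1.79525281] 0.04998229266611688
side [[402.0, 355.0], [401.0, 378.0], [347.0, 373.0], [350.0, 350.0]]
[375 358] [(45, [348, 347, 56, 41, 1899], [376.1, 366.7])]
top [[500.0, 238.0], [526.0, 258.0], [493.0, 303.0], [467.0, 283.0]]
[499 268] [(42, [465, 238, 63, 65, 1447], [493.4, 271.4])]
```

```bash
python3 -c "
from h import *
from workcell import bot
F=np.load('top.npz')['frame'];hsv=cv2.cvtColor(F,cv2.COLOR_BGR2HSV)
w=hsv[200:300,120:150];m=cv2.inRange(w,(0,170,90),(4,255,255))|cv2.inRange(w,(174,170,90),(180,255,255))
ys,xs=np.nonzero(m);print('foot px',len(xs),xs.mean()+120 if len(xs) else None,ys.mean()+200 if len(xs) else None,'expect 133.6 226')
print(bot.job_done())"
```

```text
foot px 4 132.25 226.25 expect 133.6 226
the job is handed in; nothing more can be done
None
```

The lid is propped on its stay, the sanding block is released cork side down on the clear near half of the mat, and the job is handed in with no verdict returned; the hand stayed clear of the mugs, whose positions I did not re-measure, and I viewed 12 pictures where 10 were allowed.

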